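# Tuck in the frying pan's handle

## Robot

A 7-joint arm with a two-finger parallel gripper is mounted at the origin on a cart in front of the work surface, level with it; the furniture and walls round the work are solid. World frame = base frame: x ahead of the robot, y to its left, z up, the work surface at z = 0. Lengths are in m, angles in degrees, forces in N, time in s.
With the tool pointing down it reaches from about 0.425 to 0.95 m from the base axis. Payload 16.7 kg.
Tool frame: the origin (TCP) lies at the very end of the fingers, on their centre line; the grasp point (between the pads) lies 19 mm behind it (env.grip_depth is the distance from the TCP to the grasp point, in m); y points along the fingers, x is the direction in which the jaws open and shut, and the axes are right-handed (so a half turn about y gives the same grasp; the last joint's range is limited). The gripper opens to 94 mm and grips with 3 to 60 N. Pads are 16 mm wide; open, the fingers measure 119 mm over their backs; the gripper's body (75 mm by 177 mm) begins 78 mm behind the grasp point.
Start: joints at [-8.566, 24.414, 4.234, 92.017, -1.954, 63.644, -3.845], TCP at [0.675, -0, 0.205] pointing down, gripper open.
Joint ranges: [-163.25, 163.25], [-28.42, 122.38], [-70.27, 78.77], [12.13, 141.07], [-58.53, 238.53], [9.26, 117.41], [-156.51, 156.51]. Speed limits (degrees/s): [108.29, 108.29, 136.94, 136.94, 172.46, 172.46, 172.46].

## Interface

Orientations are given as a 3x3 rotation matrix whose columns are the frame's x, y, z axes.
In Python, from plant import env gives the robot as it stands. The module is installed in compiled form; this text tells all that it offers.
- The arm moves only by the tool jog_arm, never from a script. Its argument "deltas" is a list of rows, each a list of 7 numbers: the shift along the tool's x, y, z in mm, then the turn, a rotation vector about the tool's x, y, z in degrees, then the closure, from 0 (fully open) to 1 (shut). A call has 1 to 8 rows; each row shifts and turns the pose as measured when the row begins, along the tool's axes as they then stand; what a row does not reach is not made up. A row lasts 1/12 s, in which the tool goes at most 41.7 mm and 7.16 degrees, less where a joint would pass 70% of its speed; a pose out of reach is approached as far as the arm can. A call is refused whole if a number of a shift passes 41.7 or a number of a turn 7.16, either way. A call with a gripper value outside its range is refused whole. The fingers move at their own pace and stop on an object; the grip force is fixed at half the most. Time passes only in rows, so rows that do not move let the fingers close. It gives the time, the measured TCP pose, the force and the opening at its end, in the units of the state.
- env.read_state(): the state, without advancing time (a new reading comes with each control period).
- env.capture(name): name is "scene" or "side" or "wrist"; returns the picture (400x640x3 uint8, red, green, blue); there is no depth.
- env.calibration(name): a dict with "fx", "fy", "cx", "cy" (pixels), "extrinsics" (4x4, takes a point from camera to world coordinates). Camera axes: x right, y down, z forward; pixel columns grow to the right and rows downward; lengths in m; the calibration is good to about 2 mm. A picture is of the moment at which its call begins: read the wrist's pose just before it. calibration takes no time and is no camera call; for the wrist camera it gives the pose at the moment of the call.
- env.sign_off(): hands the job in, once; it reports no verdict.
Trained networks look in the newest picture that a camera, given by its name, has taken for a name from the list of things; names that differ only in an ending like _2 or _b are one class to them, and where a whole thing is asked for, a point or a joint stands for the part that bears it (a point fixed in the world has none). Each returns a list of dicts, best first, with "p" (0 to 1); they miss things now and then, are a little off and sometimes report something else, mostly with a low value. They report only what shows in the picture. A call takes as long as a camera call.
- env.masks_of(camera, thing): "pixels" (400x640 bool, what is visible of it) and "position" ([column, row] in pixels, amid what is visible of it).
- env.landmark_of(camera, thing): "position" ([column, row] in pixels: a listed point, or the origin of a listed thing).
The state is a dict: "clock": time; "joints": joint angles; "dq": joint speeds; "tau": joint torques, N m; "tcp_pos": TCP position; "orientation": TCP orientation; "ft_force": force on the tool from outside, world axes, zero at the start; "moment": the same for the moment, N m; "finger_gap": finger opening in m.
Only numpy, scipy, OpenCV 4.12 (cv2) and the standard library are available. Lean on these libraries where they do the work, as an engineer would, in place of code of your own. Each camera call takes 0.05 s, during which the arm holds its last target. There are 200 camera calls.

## Task

The handle of the flat frying pan sticks out sideways from the wooden board, where somebody will catch it. Push near the end of the handle to swing it round until it lies lengthwise over the middle of the board, the pan itself staying on its spot and not being lifted. Leave the small deep milk pan and the striped mug where they stand.

Things in the scene. Friction and masses are not known exactly. Their poses are not given: they have to be found in the camera images.
- frying_pan: loose flat dark steel frying pan, 0.55 kg, on the board. Origin: centre of the underside; z up. Round, 140 mm across at the rim, 112 mm at the base, 36 mm high. A long black bar handle runs along +x: grip from 90 to 215 mm from the origin, 20 mm wide, 14 mm thick, mid-height 34 mm over the underside. Pushed sideways near the handle's end (under 3 N) it turns almost on the spot.
- handle_end (a point): tip of the frying pan's handle, 215 mm from the pan's centre along the pan's +x axis, at mid-height of the handle
- board: pale wooden board, fixed, 300 x 150 x 15 mm. Origin: centre of its underside, on the table. x runs lengthwise; the pan stands 75 mm from the centre towards the -x end, so the tucked-in handle points along +x. At the start the handle points 45 to 70 degrees clockwise (from above) of the board's +x, on the robot's side; the swing is anticlockwise.
- milk_pan: loose small deep bright steel milk pan, 108 mm across, 62 mm high, with a short black handle along its +x axis reaching 160 mm from its centre; stands on the right part of the table. Origin: centre of its underside. Not to be moved.
- mug: loose striped mug with handle, 86 x 120 x 101 mm, standing on the table near the frying pan, on the side that the handle swings away from. Origin: centre of its underside. Not to be moved.

How it is judged:
By the outcome, as a careful person would: the job done as asked, in the order asked, and still so for the second after the job is handed in, with the robot touching nothing.
It also fails if it takes over 38 s, if anything falls off the work surface, if the arm or the gripper's body presses on something with over 40 N, if the wrist force passes 120 N, or if a joint passes its speed limit or range.

## Working session

There is one attempt and no reset: what is moved stays moved. The work goes in short steps, Python scripts to look and compute and a tool call to move; the robot and the scene stay as the last step left them, time stands still between calls to the robot, and variables do not carry over. Pictures are saved under pics/ and viewed, about 8 in all and at most 12, crops included, and the job is handed in when it is done.

Besides the shell and the picture viewer there is one more tool, called after "Request:" as name(argument=value, ...) on one line, values as JSON. jog_arm: Moves the arm, as the interface text tells. Its arguments: {"type":"object","properties":{"deltas":{"type":"array"}},"required":["deltas"]}

```bash
mkdir -p pics
cat > h.py <<'E'
import numpy as np, cv2
from plant import env
def ray(cam,px,z):
    c=env.calibration(cam);T=np.array(c["extrinsics"])
    d=T[:3,:3]@np.array([(px[0]-c["cx"])/c["fx"],(px[1]-c["cy"])/c["fy"],1]);o=T[:3,3]
    return o+d*(z-o[2])/d[2]
def shot(cam,name):
    im=env.capture(cam);cv2.imwrite(f"pics/{name}.png",im[:,:,::-1]);return im
H={"frying_pan":.015,"handle_end":.049,"board":0.,"milk_pan":0.,"mug":0.}
def look(cam,things=H):
    for t in things:
        for r in env.landmark_of(cam,t)[:2]:
            print(cam,t,round(r["p"],2),np.round(r["position"]),np.round(ray(cam,r["position"],H[t]),3))
E
python3 - <<'E'
from h import *
a=shot("scene","s1");look("scene");b=shot("side","d1");look("side")
cv2.imwrite("pics/both.png",cv2.resize(np.vstack([a,b]),(480,600))[:,:,::-1])
s=env.read_state();print(s["clock"],s["tcp_pos"],np.round(s["orientation"],3))
E
```

```text
scene frying_pan 0.84 [294. 206.] [ 0.614 -0.007  0.015]
scene handle_end 0.88 [332. 221.] [ 0.419 -0.044  0.049]
scene board 0.78 [311. 206.] [ 0.617 -0.07   0.   ]
scene mug 0.95 [250. 226.] [0.573 0.159 0.   ]
side frying_pan 0.69 [358. 211.] [ 0.636 -0.026  0.015]
side handle_end 0.57 [300. 212.] [ 0.438 -0.054  0.049]
side board 0.74 [354. 221.] [ 0.61  -0.064  0.   ]
side mug 0.97 [329. 198.] [0.575 0.135 0.   ]
side mug 0.54 [354. 224.] [ 0.606 -0.081  0.   ]
0.6 [ 6.74963992e-01 -1.48515785e-05  2.05464464e-01] [[ 1. -0.  0.]
 [-0.  0.  1.]
 [-0. -1.  0.]]
```

View pics/both.png

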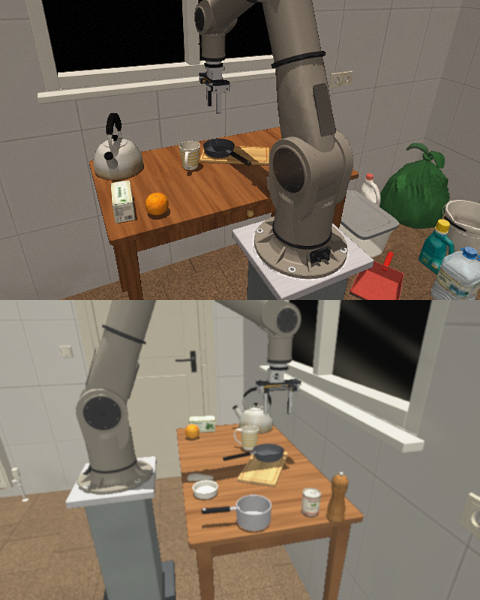

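The scene view shows the pan near (290,198) in the full-size frame, with its handle pointing towards the robot. The side view shows the mug behind the pan and the board running to the robot's right. Next I look through the wrist camera.

Run:
```python
from h import *
shot("wrist","w1");look("wrist")
c=env.calibration("wrist");print(c["fx"],np.round(c["extrinsics"],3))
```

```text
wrist frying_pan 0.57 [281. 187.] [ 0.635 -0.01   0.015]
wrist handle_end 0.66 [ 80. 233.] [ 0.429 -0.051  0.049]
wrist board 0.6 [257. 233.] [ 0.604 -0.071  0.   ]
wrist mug 0.77 [224.  28.] [0.58  0.153 0.   ]
343.1789375550378 [[ 1.    -0.001  0.     0.675]
 [-0.001 -0.965 -0.261  0.076]
 [ 0.001  0.261 -0.965  0.385]
 [ 0.     0.     0.     1.   ]]
```

View pics/w1.png

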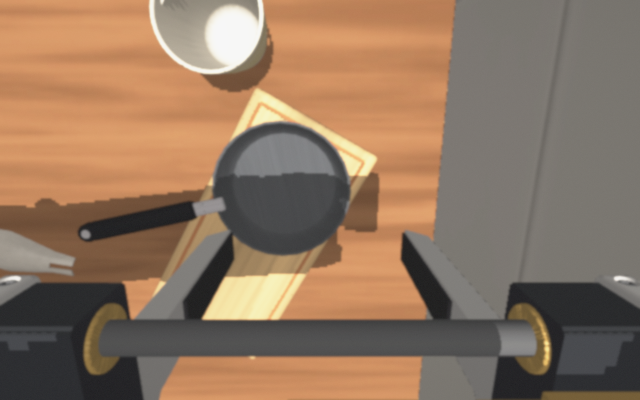

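The wrist view shows the pan rim centred near (282,188) and the handle tip at (85,233). The mug is at the top, well clear. Board corners are at (257,90) and (376,158), and its left edge runs to about (160,285).

Run:
```python
from h import *
P=lambda p,z:ray("wrist",p,z)[:2]
a,b,c=[P(p,.015) for p in [(257,90),(376,158),(160,285)]]
print("corners",a,b,c,np.linalg.norm(a-b))
dr=c-a;ang=np.degrees(np.arctan2(*dr[::-1]));d2=b-a;print("long",ang,"short+-90",np.degrees(np.arctan2(*d2[::-1]))-90)
u=dr/np.linalg.norm(dr)
pan=(a+b)/2+.075*u;print("pan by board",pan,"rim",P((282,188),.051),"tip",P((81,233),.049))
t=P((81,233),.049)-pan;print("handle",np.degrees(np.arctan2(*t[::-1])),np.linalg.norm(t))
for th in np.radians(np.arange(180,260,10)):print(np.degrees(th),np.round(pan+.2*np.array([np.cos(th),np.sin(th)]),3))
```

```text
corners [0.61391783 0.09183112] [0.73932456 0.02160291] [ 0.4875767  -0.13072399] 0.14373186070228525
long -119.58291405559623 short+-90 -119.24897998882852
pan by board [ 0.639595   -0.00850615] rim [ 0.64054582 -0.00311649] tip [ 0.42986007 -0.05152311]
handle -168.40929004647853 0.21410091184084687
180.0 [ 0.44  -0.009]
190.0 [ 0.443 -0.043]
200.0 [ 0.452 -0.077]
210.00000000000003 [ 0.466 -0.109]
220.0 [ 0.486 -0.137]
230.0 [ 0.511 -0.162]
239.99999999999997 [ 0.54  -0.182]
250.00000000000003 [ 0.571 -0.196]
```

Request:
jog_arm(deltas=[[-29,0,2,0,0,0,1],[-29,0,2,0,0,0,1],[-29,0,2,0,0,0,1],[-29,0,2,0,0,0,1],[-29,0,2,0,0,0,1],[-29,0,2,0,0,0,1],[-29,0,2,0,0,0,1],[-29,0,2,0,0,0,1]])

```text
clock: 1.57
tcp_pos: [0.437, 0.016, 0.2029]
orientation: [[1.0, 0.001, 0.001], [-0.001, -0.001, 1.0], [0.001, -1.0, -0.001]]
ft_force: [-0.1, 0.6, 0.3]
finger_gap: 0.0444
```

Request:
jog_arm(deltas=[[2,15,0,0,-6,0,1],[2,25,0,0,-6,0,1],[2,25,0,0,0,0,1],[2,25,0,0,0,0,1],[0,25,0,0,0,0,1],[0,25,0,0,0,0,1],[0,20,0,0,0,0,1],[0,0,0,0,0,0,1]])

```text
clock: 2.23
tcp_pos: [0.4434, 0.0179, 0.0417]
orientation: [[0.976, 0.013, -0.218], [0.218, 0.002, 0.976], [0.013, -1.0, -0.001]]
ft_force: [-0.5, -0.6, -0.5]
finger_gap: 0.0003
```

Run:
```python
from h import *
shot("wrist","w2");look("wrist",["frying_pan","handle_end"])
```

```text
wrist frying_pan 0.97 [586. 319.] [ 0.646 -0.008  0.015]
```

View pics/w2.png

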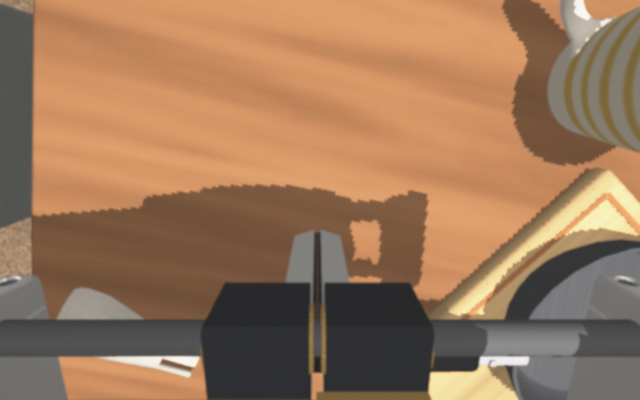

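The fingers are down beside the handle with nothing in their way. The utensil at lower left lies nearer the robot than my path. Now I approach and make contact.

Request:
jog_arm(deltas=[[-2,3,-10,0,0,0,1],[-2,2,-10,0,0,0,1],[-2,0,-10,0,0,0,1],[-1,0,-6,0,0,0,1],[0,0,-4,0,0,0,1],[0,0,-4,0,0,0,1],[0,0,-4,0,0,0,1],[0,0,-4,0,0,0,1]])

```text
clock: 3.05
tcp_pos: [0.4567, -0.0344, 0.0498]
orientation: [[0.975, 0.032, -0.22], [0.22, 0.005, 0.976], [0.032, -0.999, -0.002]]
ft_force: [0.2, 1.1, -0.4]
finger_gap: 0.0004
```

Request:
jog_arm(deltas=[[0,2,-8,0,-2.5,0,1],[0,2,-8,0,-2.5,0,1],[0,2,-8,0,-2.5,0,1],[0,2,-8,0,-2.5,0,1]])

```text
clock: 3.38
tcp_pos: [0.4669, -0.0648, 0.0427]
orientation: [[0.919, 0.033, -0.393], [0.393, 0.006, 0.919], [0.033, -0.999, -0.007]]
ft_force: [-0.6, 0.7, 0.7]
finger_gap: 0.0008
```

Request:
jog_arm(deltas=[[-1,2,-8,0,-2.5,0.6,1],[-1,2,-8,0,-2.5,0.6,1],[-2,2,-8,0,-2.5,0.6,1],[-2,0,-8,0,-2.5,0,1],[-2,0,-8,0,-2.5,0,1],[-2,0,-8,0,-2.5,0,1]])

```text
clock: 3.88
tcp_pos: [0.4834, -0.1128, 0.0366]
orientation: [[0.776, 0.003, -0.631], [0.631, -0.008, 0.776], [-0.003, -1.0, -0.008]]
ft_force: [0.5, 0.4, -0.4]
finger_gap: 0.0007
```

Run:
```python
from h import *
shot("wrist","w3");look("wrist",["frying_pan","handle_end"])
shot("side","d3");look("side",["frying_pan","handle_end"])
```

```text
wrist frying_pan 0.87 [610. 254.] [ 0.638 -0.009  0.015]
wrist handle_end 0.56 [264. 289.] [ 0.474 -0.147  0.049]
side frying_pan 0.81 [360. 211.] [ 0.641 -0.024  0.015]
side handle_end 0.7 [318. 223.] [ 0.477 -0.139  0.049]
```

View pics/w3.png

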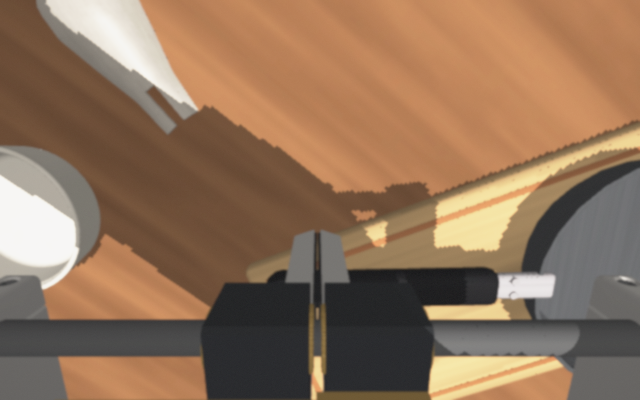

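The handle lies parallel to the jaws at about 220°, the tip shows at (270,285), and the pan has kept its place. About 20° remain, so I continue most of the way.

Request:
jog_arm(deltas=[[-1,0,-8,0,-2.5,0,1],[-1,0,-8,0,-2.5,0,1],[-1,0,-8,0,-2.5,0,1],[-1,0,-8,0,-2.5,0,1],[-1,0,-6,0,-2,0,1],[0,0,0,0,0,0,1]])

```text
clock: 4.68
tcp_pos: [0.505, -0.1397, 0.0369]
orientation: [[0.624, 0.001, -0.782], [0.782, -0.007, 0.624], [-0.005, -1.0, -0.005]]
ft_force: [0.4, 0.3, -0.3]
finger_gap: 0.0006
```

Run:
```python
from h import *
shot("wrist","w4");look("wrist",["frying_pan","handle_end"])
shot("side","d4");look("side",["frying_pan","handle_end"])
```

```text
wrist frying_pan 0.88 [609. 266.] [ 0.639 -0.008  0.015]
wrist handle_end 0.72 [268. 289.] [ 0.504 -0.172  0.049]
wrist handle_end 0.2 [610. 267.] [ 0.607 -0.022  0.049]
side frying_pan 0.82 [361. 211.] [ 0.645 -0.023  0.015]
side handle_end 0.73 [330. 227.] [ 0.502 -0.175  0.049]
```

View pics/w4.png

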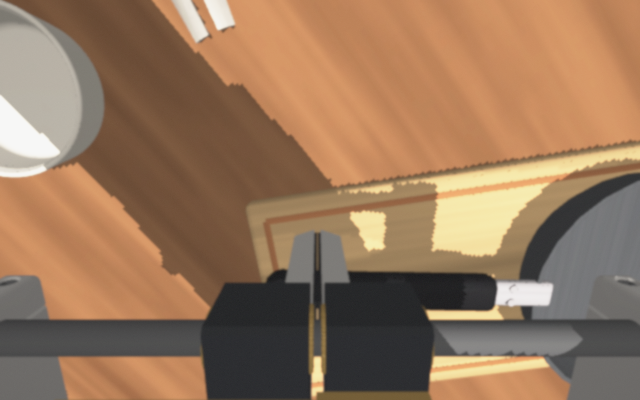

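Request:
jog_arm(deltas=[[0,0,-8,0,-2.5,0,1],[0,0,-8,0,-2.5,0,1],[0,0,-8,0,-2.5,0,1],[0,0,-5,0,-2,0,1],[0,0,0,0,0,0,1]])

```text
clock: 5.4
tcp_pos: [0.527, -0.1547, 0.037]
orientation: [[0.482, -0.002, -0.876], [0.876, -0.007, 0.482], [-0.007, -1.0, -0.002]]
ft_force: [-0.7, 0.1, -0.7]
finger_gap: 0.0007
```

Run:
```python
from h import *
shot("wrist","w5");look("wrist",["frying_pan","handle_end","board"])
shot("side","d5");look("side",["frying_pan","handle_end"])
```

```text
wrist frying_pan 0.92 [599. 276.] [ 0.64  -0.01   0.015]
wrist handle_end 0.77 [262. 286.] [ 0.528 -0.189  0.049]
wrist board 0.58 [478. 260.] [ 0.603 -0.071  0.   ]
side frying_pan 0.74 [362. 212.] [ 0.645 -0.032  0.015]
side handle_end 0.96 [342. 228.] [ 0.533 -0.191  0.049]
```

View pics/w5.png

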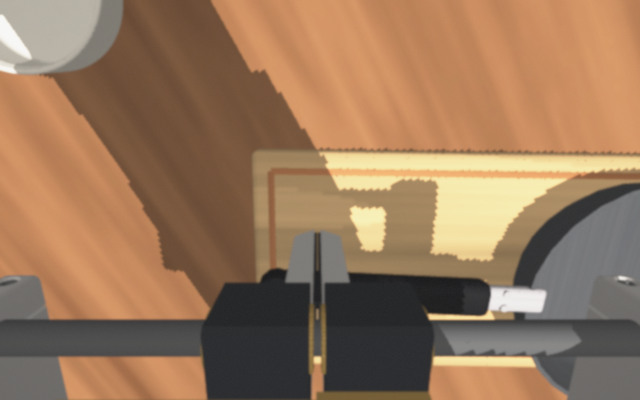

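Run:
```python
from h import *
A=lambda p,q,z:(lambda d:np.degrees(np.arctan2(d[1],d[0]))%360)((ray("wrist",p,z)-ray("wrist",q,z)))
im=cv2.imread("pics/w5.png");g=cv2.cvtColor(im,6)
print("board top edge",A((256,151),(638,155),.015))
# handle upper edge: darkness onset per column
pts=[]
for c in list(range(365,480,5)):
    col=g[262:300,c].astype(int);r=262+int(np.argmin(np.diff(col)));pts.append((c,r))
print(pts);vx,vy,x,y=cv2.fitLine(np.array(pts,np.float32),cv2.DIST_HUBER,0,.01,.01).ravel()
s=vy/vx;print("handle edge",A((365,y+s*(365-x)),(480,y+s*(480-x)),.052))
t=ray("wrist",(262,286),.049);a=ray("wrist",(256,151),.015);b=ray("wrist",(638,155),.015)
u=(a-b)[:2]/np.linalg.norm((a-b)[:2]);n=np.array([-u[1],u[0]]);print("tip,pan dist from edge",(t-a)[:2]@n,(np.array([.640,-.009])-a[:2])@n)
```

```text
board top edge 240.52889918179733
[(365, 272), (370, 273), (375, 273), (380, 273), (385, 273), (390, 273), (395, 274), (400, 274), (405, 274), (410, 275), (415, 275), (420, 275), (425, 275), (430, 275), (435, 275), (440, 276), (445, 276), (450, 276), (455, 277), (460, 277), (465, 277), (470, 277), (475, 277)]
handle edge 238.41575671976943
tip,pan dist from edge 0.06876531313838147 0.07701369568670123
```

Board axis is 240.5° and the handle is at 238.4°, so about 7 mm more push is needed.

Request:
jog_arm(deltas=[[0,0,-4,0,0,0,1],[0,0,-3.5,0,0,0,1],[0,0,0,0,0,0,1]])

```text
clock: 6.0
tcp_pos: [0.533, -0.1579, 0.0372]
orientation: [[0.483, -0.003, -0.875], [0.875, -0.007, 0.483], [-0.007, -1.0, -0.001]]
ft_force: [0.1, -0.2, -0.3]
finger_gap: 0.0005
```

Request:
jog_arm(deltas=[[0,0,8,0,0,0,1],[0,0,15,0,0,0,1],[0,-15,15,0,0,0,1],[0,-35,10,0,0,0,1],[0,-35,0,0,0,0,1],[0,-35,0,0,0,0,1],[0,-35,0,0,0,0,1],[0,-10,0,0,0,0,1]])

```text
clock: 6.67
tcp_pos: [0.4836, -0.13, 0.2044]
orientation: [[0.483, -0.011, -0.875], [0.875, -0.005, 0.483], [-0.009, -1.0, 0.007]]
ft_force: [1.2, 0.1, 0.3]
finger_gap: 0.0003
```

Run:
```python
from h import *
shot("wrist","w6");look("wrist");shot("side","d6");look("side")
```

```text
wrist frying_pan 0.9 [474. 245.] [ 0.636 -0.012  0.015]
wrist handle_end 0.7 [412. 237.] [ 0.574 -0.072  0.049]
wrist handle_end 0.61 [287. 259.] [ 0.534 -0.195  0.049]
wrist board 0.96 [412. 238.] [ 0.597 -0.069  0.   ]
wrist milk_pan 0.75 [104. 271.] [ 0.456 -0.414  0.   ]
wrist mug 0.66 [591. 125.] [0.571 0.153 0.   ]
side frying_pan 0.87 [361. 210.] [ 0.647 -0.017  0.015]
side handle_end 0.63 [343. 229.] [ 0.537 -0.198  0.049]
side milk_pan 0.9 [340. 292.] [ 0.469 -0.412  0.   ]
side mug 0.68 [327. 196.] [0.575 0.152 0.   ]
```

View pics/w6.png

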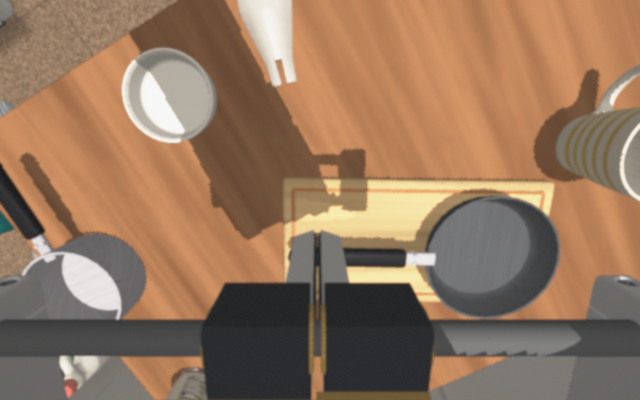

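The handle now lies along the board, parallel to its edge (handle about (345,257)–(405,258), edge (285,180)–(553,182)). The mug and milk pan are untouched. I'll do one numeric check, then hand in.

Run:
```python
from h import *
P=lambda p,z:ray("wrist",p,z)[:2]
a,b=P((285,180),.015),P((553,182),.015);u=(a-b)/np.linalg.norm(a-b);n=np.array([-u[1],u[0]])
ang=lambda d:np.degrees(np.arctan2(d[1],d[0]))%360
g=cv2.cvtColor(cv2.imread("pics/w6.png"),6)
pts=[(c,240+int(np.argmin(np.diff(g[240:260,c].astype(int))))) for c in range(352,402,4)]
vx,vy,x,y=cv2.fitLine(np.array(pts,np.float32),cv2.DIST_HUBER,0,.01,.01).ravel();s=vy/vx
print("board",ang(u),np.linalg.norm(a-b),"handle edge",ang(P((352,y+s*(352-x)),.056)-P((402,y+s*(402-x)),.056)))
t=P((287,259),.049);pan=P((492,256),.051)
print("from edge: tip",(t-a)@n,"rim centre",(pan-a)@n, "tip-pan ang",ang(t-pan),pan,t,np.linalg.norm(t-pan),"pan along from -x end",(pan-b)@u)
```

```text
board 240.75201645702964 0.2879741479605812 handle edge 240.0936065572741
from edge: tip 0.07695072190392294 rim centre 0.07052090378472552 tip-pan ang 242.50090947745986 [ 0.63052025 -0.00860787] [ 0.53324152 -0.19548581] 0.21068107108948309 pan along from -x end 0.07321557652852771
```

```bash
python3 -c "
from plant import env
print(env.sign_off())"
```

```text
the job is handed in; nothing more can be done
None
```

I swung the frying pan's handle round about 48° with the closed fingers, and it now lies lengthwise over the middle of the board. I then backed the fingers off, raised them clear and handed the job in at about 7 s on the robot's clock.

- **Handle angle:** the board points at about 240.6°. The handle's edge measured 240.1°. A line from the tip to the pan centre gave 240.5° or 242.5°, depending on how the pan centre was read.
- **Handle position:** the tip lies about 77 mm from the board's long edge, against 75 mm for the exact middle.
- **Pan position:** the pan's centre stayed within a few millimetres, about 73 mm from the end of the board against 75 mm nominal. Its centre readings disagree by up to about 10 mm; the last rim reading, taken by eye, put it 70 mm from the long edge.
- **Mug and milk pan:** the arm never went near either of them. The mug reads the same as at the start. The milk pan was found only in the final pictures, so I have no starting position to compare it with.
- **Forces:** all my readings at the ends of the moves were about 1 N.
- **One deviation:** near the inner edge of its reach the arm briefly held the fingertips about 12 mm higher than commanded. They still held the handle, and this corrected itself as the swing went on.

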